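Lift a tipped vial off the carousel with tongs

ROBOT

A 6-joint arm with a two-finger parallel gripper is mounted at the origin on a cart in front of the work surface, level with it; the furniture and walls round the work are solid. World frame = base frame: x ahead of the robot, y to its left, z up, the work surface at z = 0. Lengths are in m, angles in rad, forces in N, time in s.
With the tool pointing down it reaches from about 0.275 to 1 m from the base axis. Payload 8.4 kg.
Tool frame: the origin (TCP) lies midway between the tips of the shut fingers; the grasp point (between the pads) lies grip_depth behind it (grip_depth is the distance from the TCP to the grasp point, in m); z points along the fingers, y is the line along which they close (so a half turn about z gives the same grasp; the last joint's range is limited). The gripper opens to 85 mm and grips with 20 to 120 N. Pads are 22 mm wide; open, the fingers measure 114 mm over their backs; the gripper's body (76 mm by 85 mm) begins 54 mm behind the grasp point. The pads swing forward as they close: fully open they stand 13 mm farther back than shut.
Start: joints at [-1.277, 0.353, 1.633, -0, 1.155, -0.002], TCP at [0.182, -0.598, 0.231] pointing down, gripper open.
Joint ranges: [-2.63, 2.63], [-0.92, 2.1], [0.06, 2.66], [-1.3, 4.44], [0, 2.69], [-3.02, 3.02]. Speed limits (rad/s): [2.22, 2.22, 2.79, 3.14, 3.14, 3.14].

INTERFACE

Orientations are given as a rotation vector (axis times angle).
In Python, from rig import get_obs, capture, camera_info, close_job, grip_depth gives the robot as it stands. The module is installed in compiled form; this text tells all that it offers.
- The arm moves only by the tool play_rows, never from a script. Its argument "series" is a list that holds one entry, the list of rows, each a list of 5 numbers: the closure, from -1 (fully open) to 1 (shut), then the shift along the tool's x, y, z in mm, then the turn about the tool's z in degrees. A call has exactly 8 rows; each row is the pose to reach, as a shift and turn from the pose commanded when the call began, along the tool's axes at that moment; what a row does not reach only later rows make up. A row lasts 1/10 s, in which the tool goes at most 50 mm and 8.59 degrees, less where a joint would pass 70% of its speed; a pose out of reach is approached as far as the arm can. A call with a gripper value outside its range is refused whole. The fingers move at their own pace and stop on an object; the grip force is fixed at half the most. Time passes only in rows, so rows that repeat a pose let the fingers close, or fill a call up. It gives the time, the measured TCP pose, the force, the opening and the grip force at its end, in the units of the state.
- get_obs(): the state, without advancing time (a new reading comes with each control period).
- capture(name): name is "scene" or "top" or "wrist"; returns (picture, depth): 420x560x3 uint8, red, green, blue; 420x560 float32, m along the optical axis (not along the pixel's ray), 0 where there is no reading.
- camera_info(name): a dict with "fovy" (degrees; the focal length in pixels is half the picture's height over the tangent of half this angle, whatever the lens; pixels are square), "cx", "cy" (the principal point, pixels), "rvec" (rotation vector, rad) and "tvec" (3), from world to camera coordinates, as OpenCV has them; the wrist camera has in their place "tool_from_camera" (4x4, takes a point from camera to tool coordinates, whose origin is the TCP and whose axes are the flange's). Camera axes: x right, y down, z forward; pixel columns grow to the right and rows downward; lengths in m; the calibration is good to about 2 mm. A picture is of the moment at which its call begins: read the wrist's pose just before it. camera_info takes no time and is no camera call.
- close_job(): hands the job in; it is judged then, once.
The state is a dict: "time": time; "joints": joint angles; "joint_vel": joint speeds; "tau": joint torques, N m; "eef_pos": TCP position; "orientation": TCP orientation; "force": force on the tool from outside, world axes, zero at the start; "moment": the same for the moment, N m; "opening": finger opening in m; "grip_force": force on a finger pad.
Only numpy, scipy, OpenCV 4.12 (cv2) and the standard library are available. Lean on these libraries where they do the work, as an engineer would, in place of code of your own. Each camera call takes 0.05 s, during which the arm holds its last target. There are 200 camera calls.

TASK

The amber vial has tipped over on the free-turning sample carousel. Take the tongs by their blue grips out of their stand, close their jaws on the lying vial without touching it with the gripper itself, and lift it about 10 cm above the carousel, leaving the two clear vials standing on it. Finish while still holding the vial up motionless in the closed tongs; put nothing down.

Things in the scene. Friction and masses are not known exactly. Their poses are not given: they have to be found in the camera images.
- tongs: Sprung steel tongs, 160 mm long, 85 g, standing tips down in the stand. Origin midway between the tips, level with the closed tips' lower end (open, they are 2 mm higher); z up to the hinge end (top at z = 160), jaws open and close along y. A 16 x 30 mm block at z = 142 to 160 carries two arms hinged at z = 150. Blue flat grips, 18 mm wide in x, span z = 91 to 135.
- tongs_grip (a point): On the tongs' middle line between the blue grips, 122 mm above the tips, 38 mm below the top: take them here, closing along the tongs' y (axes as the tongs). Grips here, outside: 50 mm when free (sprung open); 46 to 47 mm carries the tongs, jaws still open (4 N); 42 mm: jaws meet the 27 mm vial (6 N); squeeze 20 to 40 N to clamp it.
- tongs_left: The tongs' arm on their +y side, 18 mm wide at grip and jaw; rubber jaw 4 to 22 mm above the tip, with a small inward lip at its foot that goes under the vial's side. Origin at its hinge. The jaws gape about 61 mm inside and 79 mm outside when free, about 45 mm inside at 47 mm grip width.
- tongs_right: The tongs' arm on their -y side, the mirror image. Origin at its hinge. Both arms move together; squeezed with nothing between them, the jaws stop about 9 mm apart.
- tongs_stand: White upright pocket on a dark foot 60 x 120 x 6 mm, fixed. Origin under its centre. Pocket inside 24 mm (x) by 88 mm (y), floor 6 mm and rim 70 mm above the worktop; the tongs stand loosely in it with their y along the pocket's, and leave it straight upward.
- carousel: Round sample carousel, fixed foot, centre under its middle on the worktop. Its grey-topped disc, 256 mm across, turns freely about the vertical at the lightest touch; the disc's top is 24 mm above the worktop and a thin rim rises to 32 mm at 123 to 129 mm from the centre.
- vial_tipped: Amber glass vial with black cap, 27 mm across, 52 mm long, 20 g, lying on its side on the disc; it can roll. Origin at the middle of its bottom end; z along its axis towards the cap.
- vial_mid (a point): Middle of the amber vial on its axis, 26 mm from either end; axes as the vial. About 13 mm above the disc while it lies.
- vial_a: Clear glass vial with black cap, 27 mm across, 52 mm tall, 30 g, standing loose on the disc. Origin at its bottom centre, z up.
- vial_b: A second such clear vial standing on the disc. Origin at its bottom centre, z up.

How it is judged:
On the way, in this order (a step that is already met when the one before it is completed fails the run):
1. the tongs, held in the gripper, are out of their stand (height (world z) of tongs above 0.075 m and contact force between the fingers and tongs above 0.5 N and contact force between tongs and tongs_stand below 0.05 N), for 0.2 s.
2. the vial is off the disc, held between both jaws of the tongs (height (world z) of vial_mid above 0.06 m and contact force between vial_tipped and carousel below 0.02 N and contact force between each of tongs_left, tongs_right and vial_tipped above 0.2 N), for 0.2 s.
At the end, for the whole second after the job is handed in: The amber vial's middle is over 105 mm above the worktop, still (under 0.05 m/s), held between both tong jaws, the tongs held in the fingers, neither touching carousel or stand, the robot not touching the vial; both clear vials stand upright (within 0.2 rad) on the disc (height (world z) of vial_mid above 0.105 m and contact force between each of tongs_left, tongs_right and vial_tipped above 0.2 N and contact force between the fingers and tongs above 1 N and contact force between each of the arm, the fingers and vial_tipped below 0.05 N and contact force between vial_tipped and carousel below 0.02 N and contact force between tongs and carousel below 0.05 N and contact force between each of tongs, vial_tipped and tongs_stand below 0.05 N and linear speed of vial_tipped below 0.05 m/s and angle between each of vial_a, vial_b's own z axis and vertical below 0.2 rad and horizontal distance between each of vial_a, vial_b and carousel below 0.118 m and height (world z) of vial_a between 0.015 and 0.035 m and height (world z) of vial_b between 0.015 and 0.035 m); the arm keeps its last pose, push and grip.
It fails at once if the gripper or arm touches the amber vial (contact force between any of the fingers, the arm and vial_tipped above 0.3 N).
It fails at once if a clear vial is knocked over (angle between any of vial_a, vial_b's own z axis and vertical above 0.6 rad).
It also fails if it takes over 38 s, if anything falls off the work surface, if the arm or the gripper's body presses on something with over 40 N, if the wrist force passes 120 N, or if a joint passes its speed limit or range.

## Working session

There is one attempt and no reset: what is moved stays moved. The work goes in short steps, Python scripts to look and compute and a tool call to move; the robot and the scene stay as the last step left them, time stands still between calls to the robot, and variables do not carry over. Pictures are saved under pics/ and viewed, at most 10 in all, crops included, and the job is handed in when it is done.

Besides the shell and the picture viewer there is one more tool, called as name(argument=value, ...), one argument or row to a line, values as JSON. play_rows: Moves the arm, as the interface text tells. Its arguments: {"type":"object","properties":{"series":{"type":"array"}},"required":["series"]}

```bash
mkdir -p pics; cat > h.py <<'E'
import numpy as np,cv2
from rig import *
from scipy.spatial.transform import Rotation as R
def cam(n,o=None):
    c=camera_info(n);f=210/np.tan(np.radians(c["fovy"])/2)
    if n=="wrist":
        o=o or get_obs();T=np.eye(4);T[:3,:3]=R.from_rotvec(o["orientation"]).as_matrix();T[:3,3]=o["eef_pos"]
        M=T@np.array(c["tool_from_camera"])
    else:
        W=np.eye(4);W[:3,:3]=R.from_rotvec(np.ravel(c["rvec"])).as_matrix();W[:3,3]=np.ravel(c["tvec"]);M=np.linalg.inv(W)
    return f,c["cx"],c["cy"],M
def cloud(n,d,k):
    f,cx,cy,M=k
    v,u=np.mgrid[:420,:560]
    P=np.stack([(u-cx)/f*d,(v-cy)/f*d,d],-1)
    return P@M[:3,:3].T+M[:3,3]
def shot(n,tag):
    k=cam(n);p,d=capture(n)
    cv2.imwrite(f"pics/{tag}.png",p[:,:,::-1]);np.savez(f"{tag}.npz",p=p,d=d,P=cloud(n,d,k),M=k[3],k=k[:3])
    return p,d
E
python3 - <<'E'
from h import *
o=get_obs();print(o,grip_depth if not callable(grip_depth) else grip_depth())
for n in("scene","top","wrist"):
    p,d=shot(n,n+"0");print(n,cam(n)[3].round(3).tolist(),cam(n)[0],(d>0).mean())
a=np.hstack([cv2.imread("pics/scene0.png"),cv2.imread("pics/top0.png")])
E
```

```text
{'time': 0.0, 'joints': array([-1.27736890e+00,  3.53636712e-01,  1.63414480e+00,  2.28905564e-05,
        1.15520182e+00, -2.38528811e-03]), 'joint_vel': array([-0.00159759, -0.00068939,  0.00073462, -0.00088762,  0.00101025,
        0.00082922]), 'tau': array([-3.53390205e-03, -6.05248618e+01, -3.42066658e+01, -5.39385735e-05,
        9.29678266e-03, -7.84598967e-06]), 'eef_pos': array([ 0.18207447, -0.59738687,  0.23056426]), 'orientation': array([-3.10593022e+00, -4.62751594e-01,  2.84104507e-04]), 'force': array([ 0.73176976, -0.20837206,  0.31515692]), 'moment': array([-0.00135195,  0.00909932,  0.00577281]), 'grip_force': 0.0, 'opening': 0.08526376892622742} 0.0187
scene [[-0.678, -0.47, 0.565, -0.062], [-0.735, 0.449, -0.509, 0.481], [-0.014, -0.76, -0.65, 0.748], [0.0, 0.0, 0.0, 1.0]] 430.42233823393923 0.9959141156462585
top [[0.023, -0.996, 0.088, 0.427], [-1.0, -0.024, -0.01, -0.008], [0.012, -0.088, -0.996, 1.107], [0.0, 0.0, 0.0, 1.0]] 393.872313626604 0.9959481292517007
wrist [[0.293, -0.912, -0.289, 0.255], [-0.956, -0.279, -0.088, -0.576], [-0.001, 0.302, -0.953, 0.373], [0.0, 0.0, 0.0, 1.0]] 360.9205439125984 0.9958588435374149
```

View pics/scene0.png

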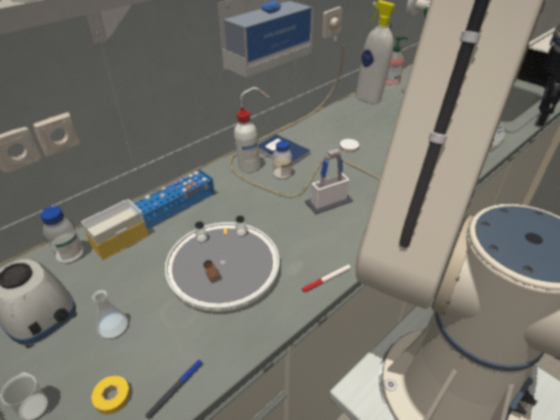

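View pics/top0.png

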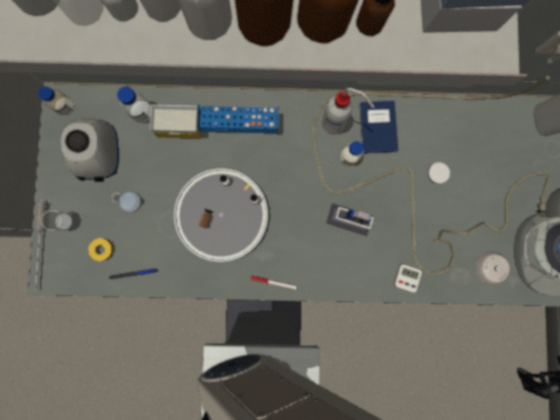

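The scene view shows the tongs in their stand at about (330,185), the carousel at (222,265), the amber vial at (211,270) and the clear vials at (200,232) and (240,226). In the top view these are at (350,218), (222,215), (206,218), and (224,180) and (255,199).

```bash
python3 - <<'E'
from h import *
def rect(X):
    r=cv2.minAreaRect((X[:,:2]*1000).astype(np.float32));return [np.round(q,1) for q in r]
for n in("top0","scene0"):
    z=np.load(n+".npz");P=z["P"];p=z["p"].astype(int);hsv=cv2.cvtColor(z["p"],cv2.COLOR_RGB2HSV).astype(int)
    print(n)
    box={"top0":(slice(195,245),slice(320,385)),"scene0":(slice(140,215),slice(300,360))}[n]
    Q=P[box].reshape(-1,3);h=hsv[box].reshape(-1,3)
    for nm,m in(("blue",(h[:,0]>105)&(h[:,0]<130)&(h[:,1]>130)&(Q[:,2]>.08)),("top>.14",Q[:,2]>.135),("rim",(Q[:,2]>.06)&(Q[:,2]<.08)),("foot",(Q[:,2]>.003)&(Q[:,2]<.012)&(h[:,2]<80))):
        if m.sum()>3: print(nm,m.sum(),Q[m].mean(0).round(4),Q[m].min(0).round(3),Q[m].max(0).round(3),rect(Q[m]))
    box={"top0":(slice(165,265),slice(170,275)),"scene0":(slice(215,310),slice(160,285))}[n]
    Q=P[box].reshape(-1,3);h=hsv[box].reshape(-1,3)
    m=(Q[:,2]>.026)&(Q[:,2]<.036)&(h[:,2]>150)&(h[:,1]<40)
    A=np.c_[2*Q[m][:,:2],np.ones(m.sum())];s=np.linalg.lstsq(A,(Q[m][:,:2]**2).sum(1),rcond=None)[0]
    c=s[:2];r=np.sqrt(s[2]+c@c);print("carousel",c,r,Q[m][:,2].mean())
    dd=np.hypot(*(Q[:,:2]-c).T)
    m=(dd<.112)&(Q[:,2]>.029)&(Q[:,2]<.1)
    I=np.zeros(m.shape,np.uint8);I[m]=1;I=I.reshape(P[box].shape[:2])
    k,L,st,ce=cv2.connectedComponentsWithStats(I)
    for i in range(1,k):
        X=Q[(L==i).ravel()]
        if len(X)>8: print(len(X),ce[i],X.mean(0).round(4),"zmax",X[:,2].max().round(4),rect(X))
    m2=(dd<.1)&(Q[:,2]<.028);print("disc z",np.median(Q[m2][:,2]))
    a,b={"top0":((320,195),(65,50)),"scene0":((295,135),(70,85))}[n]
    im=cv2.imread(f"pics/{n}.png")
    c1=im[a[1]:a[1]+b[1],a[0]:a[0]+b[0]]
    c2=im[165:265,170:275] if n=="top0" else im[215:310,160:285]
    cv2.imwrite(f"pics/{n}_c.png",np.hstack([cv2.resize(c,(400,400),interpolation=2) for c in(c1,c2)]))
E
```

```text
top0
blue 31 [ 0.5114 -0.2147  0.126 ] [ 0.505 -0.219  0.105] [ 0.519 -0.211  0.141] [array([ 512.3, -214.9]), array([ 6.6, 14. ]), np.float64(79.5)]
top>.14 155 [ 0.5007 -0.2158  0.2359] [ 0.427 -0.261  0.135] [ 0.52  -0.008  1.107] [array([ 478.4, -130.9]), array([ 36.3, 264.9]), np.float64(14.8)]
rim 143 [ 0.5041 -0.2344  0.0686] [ 0.48  -0.288  0.06 ] [ 0.534 -0.19   0.078] [array([ 507.5, -239.1]), array([96.7, 32.5]), np.float64(73.7)]
foot 311 [ 0.4991 -0.2268  0.0063] [ 0.466 -0.288  0.003] [ 0.548 -0.176  0.012] [array([ 507. , -237.3]), array([115.8,  57.9]), np.float64(73.7)]
carousel [0.51019196 0.12036656] 0.12339501580259278 0.029879567102744007
95 [54.49473684 14.55789474] [0.6002 0.1087 0.0652] zmax 0.0806 [array([602.7, 109.2]), array([22.5, 26.1]), np.float64(68.4)]
87 [83.68965517 33.29885057] [0.5517 0.0295 0.0658] zmax 0.0816 [array([553.2,  29.5]), array([25.8, 24.9]), np.float64(51.9)]
174 [35.51724138 53.35632184] [0.4965 0.1583 0.0467] zmax 0.0542 [array([498.1, 159.1]), array([26.5, 51.1]), np.float64(72.8)]
disc z 0.024246766670987685
scene0
blue 34 [ 0.508
[... 205 characters left out ...]
.748] [array([236.1, 121.4]), array([ 46.8, 934.1]), np.float64(36.8)]
rim 326 [ 0.5045 -0.2342  0.0683] [ 0.477 -0.288  0.06 ] [ 0.533 -0.187  0.08 ] [array([ 506.2, -237.1]), array([97.6, 35.5]), np.float64(74.7)]
carousel [0.50870773 0.12130138] 0.12047355549142136 0.030047246857706725
204 [79.87254902 10.53431373] [0.5477 0.0348 0.0586] zmax 0.0818 [array([550.8,  32.7]), array([24.9, 22.8]), np.float64(14.3)]
216 [40.00462963 16.41666667] [0.5966 0.1152 0.0583] zmax 0.0812 [array([599.3, 109.4]), array([33.8, 24.7]), np.float64(79.6)]
254 [50.94094488 55.43307087] [0.4904 0.1638 0.0472] zmax 0.055 [array([497.9, 157.5]), array([32.3, 58.5]), np.float64(66.5)]
disc z 0.026524897948934867
```

View pics/scene0_c.png

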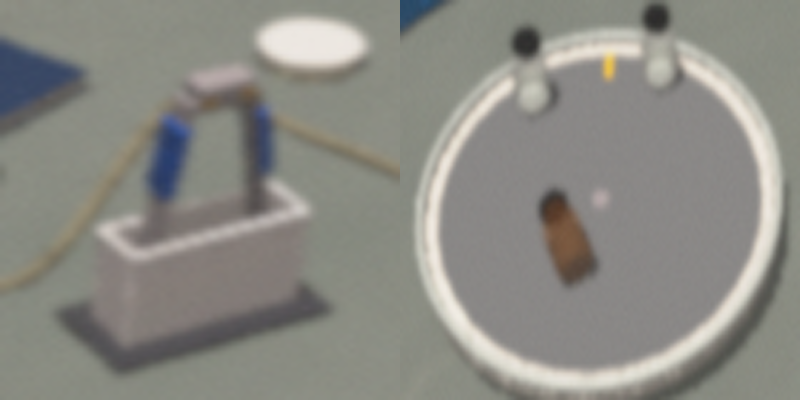

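```bash
cat >> h.py <<'E'
def go(t,yaw):
    """shift (mm, tool axes) and tool-z turn (deg) to reach TCP t, tool y along yaw (deg, mod 180)"""
    o=get_obs();M=R.from_rotvec(o["orientation"]).as_matrix()
    s=M.T@(np.array(t)-o["eef_pos"])*1000
    y=np.degrees(np.arctan2(M[1,1],M[0,1]));d=(yaw-y+90)%180-90
    print("t",round(o["time"],2),"eef",o["eef_pos"].round(4),"zaxis",M[:,2].round(4),"yaw",y.round(2),"shift",s.round(1),"turn about tool z",(-d).round(2),"j",o["joints"].round(2),"open",round(o["opening"],4),"gf",round(o["grip_force"],1),"F",o["force"].round(1))
E
python3 - <<'E'
from h import *
go([.507,-.238,.27],74)
T=np.array(camera_info("wrist")["tool_from_camera"]);print(T.round(3))
z=np.load("top0.npz");P=z["P"][195:245,320:385].reshape(-1,3);m=(P[:,2]>.15)&(P[:,2]<.2);print(P[m].mean(0),cv2.minAreaRect((P[m,:2]*1000).astype(np.float32)),m.sum())
E
```

```text
t 0.15 eef [ 0.1821 -0.5975  0.2307] zaxis [-3.e-04  1.e-03 -1.e+00] yaw -73.05 shift [ 415.6 -249.2  -39. ] turn about tool z 32.95 j [-1.28  0.35  1.63  0.    1.16 -0.  ] open 0.0856 gf 0.0 F [-1.2  0.7  0.7]
[[ 0.001 -0.953 -0.302  0.076]
 [ 1.     0.001  0.001  0.   ]
 [-0.    -0.302  0.953 -0.143]
 [ 0.     0.     0.     1.   ]]
[ 0.50701454 -0.23666165  0.16053813] ((507.58721923828125, -238.891357421875), (37.468528747558594, 18.310771942138672), 75.45453643798828) 111
```

play_rows(
  series=[
    [[-1,42,-25,-20,5],[-1,84,-50,-39,10],[-1,126,-76,-39,15],[-1,168,-101,-39,20],[-1,210,-126,-39,25],[-1,252,-151,-39,30],[-1,294,-176,-39,33],[-1,336,-201,-39,33]],
  ],
)

```text
time: 0.95
eef_pos: [0.446, -0.3058, 0.2703]
orientation: [3.11, -0.442, 0.0]
force: [-0.0, -0.8, 0.2]
opening: 0.0852
grip_force: 0.0
```

```bash
python3 -c "
from h import *
go([.507,-.238,.27],74)"
```

```text
t 0.95 eef [ 0.446  -0.3058  0.2703] zaxis [ 0. -0. -1.] yaw -106.16 shift [ 39.7 -82.1   0.3] turn about tool z -0.16 j [-0.6   0.18  1.77  0.    1.19  1.25] open 0.0852 gf 0.0 F [-0.  -0.8  0.2]
```

play_rows(
  series=[
    [[-1,10,-20,0,0],[-1,20,-41,0,0],[-1,30,-62,0,0],[-1,39.7,-82,0,0],[-1,39.7,-82,0,0],[-1,39.7,-82,0,0],[-1,39.7,-82,0,0],[-1,39.7,-82,0,0]],
  ],
)

```text
time: 1.75
eef_pos: [0.5052, -0.2405, 0.2703]
orientation: [3.11, -0.44, -0.0]
force: [0.7, -0.1, 0.6]
opening: 0.0854
grip_force: 0.0
```

```bash
python3 - <<'E'
from h import *
go([.507,-.238,.27],74)
p,d=shot("wrist","w1")
z=np.load("w1.npz");P=z["P"].reshape(-1,3);h=cv2.cvtColor(p,cv2.COLOR_RGB2HSV).reshape(-1,3).astype(int)
ok=(np.hypot(P[:,0]-.507,P[:,1]+.238)<.09)&(d.ravel()>0.1)
for nm,m in(("block",(P[:,2]>.155)&(P[:,2]<.17)),("rim",(P[:,2]>.066)&(P[:,2]<.074)),("blue",(h[:,0]>105)&(h[:,0]<130)&(h[:,1]>120)&(P[:,2]>.09)&(P[:,2]<.15)),("foot",(P[:,2]>.003)&(P[:,2]<.012))):
    X=P[m&ok];r=cv2.minAreaRect((X[:,:2]*1000).astype(np.float32));print(nm,len(X),X.mean(0).round(4),np.round(r[0],1),np.round(r[1],1),round(r[2],1),np.median(X[:,2]).round(4))
E
```

```text
t 1.75 eef [ 0.5052 -0.2405  0.2703] zaxis [-2.e-04 -1.e-04 -1.e+00] yaw -106.11 shift [ 1.  -2.9  0.3] turn about tool z -0.11 j [-0.45  0.22  1.73 -0.    1.19  1.41] open 0.0854 gf 0.0 F [ 0.7 -0.1  0.6]
block 952 [ 0.5053 -0.2397  0.1627] [ 505.  -238.3] [31.9 16.7] 74.0 0.1634
rim 879 [ 0.5074 -0.2404  0.0695] [ 504.1 -239.5] [96.1 31.7] 73.9 0.0697
blue 341 [ 0.508  -0.241   0.1305] [ 504.1 -239.4] [55.9 17.9] 74.0 0.1373
foot 3006 [ 0.5264 -0.2395  0.0065] [ 530.  -248.3] [138.3 131.8] 83.9 0.0063
```

View pics/w1.png

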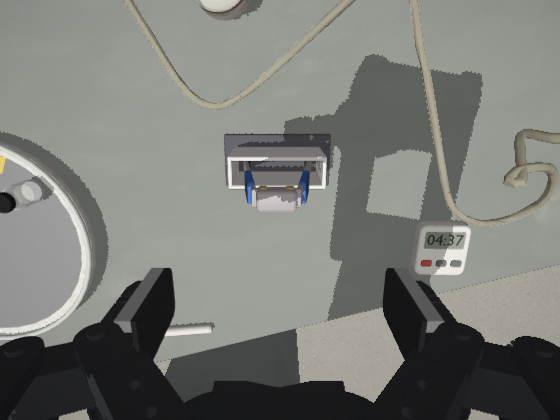

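play_rows(
  series=[
    [[-1,0,-1.7,30,0],[-1,0,-1.7,60,0],[-1,0,-1.7,90,0],[-1,0,-1.7,120,0],[-1,0,-1.7,145,0],[-1,0,-1.7,160,0],[-1,0,-1.7,167,0],[-1,0,-1.7,167,0]],
  ],
)

```text
time: 2.6
eef_pos: [0.5057, -0.2383, 0.1027]
orientation: [-3.11, 0.439, 0.002]
force: [0.5, 0.3, 0.6]
opening: 0.0858
grip_force: 0.0
```

play_rows(
  series=[
    [[-0.5,0,0,0,0],[-0.4,0,0,0,0],[-0.3,0,0,0,0],[-0.2,0,0,0,0],[-0.2,0,0,0,0],[-0.2,0,0,0,0],[-0.2,0,0,0,0],[-0.2,0,0,0,0]],
  ],
)

```text
time: 3.4
eef_pos: [0.5063, -0.2382, 0.1033]
orientation: [3.111, -0.439, -0.0]
force: [-0.0, -1.1, 1.5]
opening: 0.0512
grip_force: 1.1
```

play_rows(
  series=[
    [[-0.15,0,0,0,0],[-0.12,0,0,0,0],[-0.1,0,0,0,0],[-0.1,0,0,0,0],[-0.1,0,0,0,0],[-0.1,0,0,0,0],[-0.1,0,0,0,0],[-0.1,0,0,0,0]],
  ],
)

```text
time: 4.2
eef_pos: [0.5067, -0.2383, 0.1037]
orientation: [3.111, -0.439, 0.001]
force: [0.2, -0.2, 5.8]
opening: 0.0467
grip_force: 7.2
```

```bash
python3 - <<'E'
from h import *
go([.5048,-.2388,.103],74)
p,d=shot("wrist","w2");p,d=shot("scene","s2")
E
```

```text
t 4.2 eef [ 0.5067 -0.2383  0.1037] zaxis [ 8.e-04 -3.e-04 -1.e+00] yaw -106.06 shift [-1.7  1.   0.7] turn about tool z -0.06 j [-0.44  0.41  1.88  0.    0.85  1.41] open 0.0467 gf 7.2 F [ 0.2 -0.2  5.8]
```

View pics/w2.png

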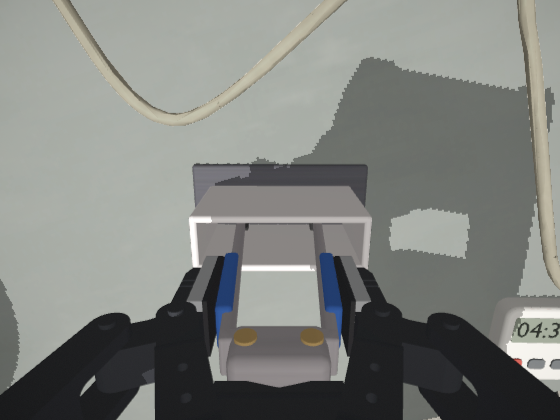

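play_rows(
  series=[
    [[-0.1,0,0,-8,0],[-0.1,0,0,-20,0],[-0.1,0,0,-40,0],[-0.1,0,0,-60,0],[-0.1,0,0,-80,0],[-0.1,0,0,-100,0],[-0.1,0,0,-112,0],[-0.1,0,0,-112,0]],
  ],
)

```text
time: 5.1
eef_pos: [0.5072, -0.2386, 0.2173]
orientation: [3.11, -0.438, 0.005]
force: [0.7, -0.1, -1.5]
opening: 0.0468
grip_force: 2.8
```

```bash
python3 - <<'E'
from h import *
p,d=shot("scene","s3");p,d=shot("wrist","w3");p,d=shot("top","t3")
go([.498,.158,.214],73)
# vial from top view refined
for n in("t3","s3"):
    z=np.load(n+".npz");P=z["P"].reshape(-1,3);h=cv2.cvtColor(z["p"],cv2.COLOR_RGB2HSV).reshape(-1,3)
    m=(np.hypot(P[:,0]-.51,P[:,1]-.12)<.075)&(P[:,2]>.032)&(P[:,2]<.07)
    X=P[m];print(n,len(X),X.mean(0).round(4),cv2.minAreaRect((X[:,:2]*1000).astype(np.float32)),np.percentile(X[:,2],[10,90]))
a=cv2.imread("pics/s3.png")[100:240,250:420];cv2.imwrite("pics/s3c.png",np.hstack([cv2.resize(a,(400,330)),cv2.resize(cv2.imread("pics/w3.png"),(400,330))]))
E
```

```text
t 5.25 eef [ 0.5058 -0.2379  0.2145] zaxis [-1.1e-03  6.0e-04 -1.0e+00] yaw -106.06 shift [-117.  -378.3    0.7] turn about tool z 0.94 j [-0.44  0.27  1.79  0.    1.08  1.41] open 0.0468 gf 2.8 F [ 0.5  0.1 -1. ]
t3 171 [0.4963 0.1584 0.0468] ((498.1163635253906, 158.93414306640625), (26.2581844329834, 51.26603317260742), 72.42514038085938) [0.04155684 0.05104142]
s3 247 [0.4905 0.164  0.0477] ((496.30218505859375, 161.16131591796875), (26.914226531982422, 54.92444610595703), 70.24132537841797) [0.0401768  0.05251645]
```

View pics/s3c.png

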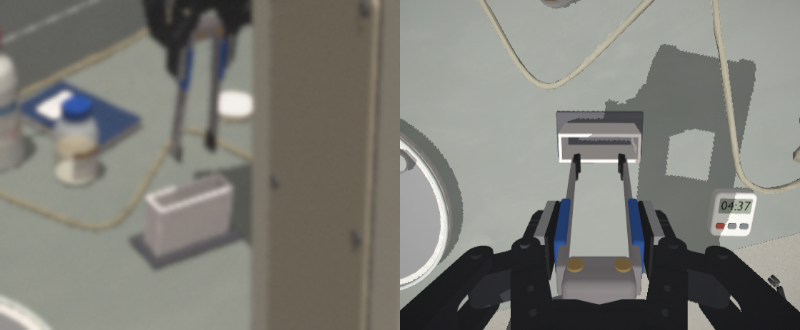

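play_rows(
  series=[
    [[-0.1,-5,-16,-5,0],[-0.1,-14,-45,-10,0],[-0.1,-25,-81,-10,0],[-0.1,-37,-119,-10,0],[-0.1,-48,-157,-10,0],[-0.1,-60,-195,-10,0],[-0.1,-72,-233,-10,0],[-0.1,-83,-268,-10,0]],
  ],
)

```text
time: 6.05
eef_pos: [0.4995, 0.0447, 0.2248]
orientation: [-3.111, 0.438, 0.002]
force: [1.2, -0.1, -0.5]
opening: 0.0471
grip_force: 2.8
```

play_rows(
  series=[
    [[-0.1,-10,-35,0,0],[-0.1,-20,-67,0,0],[-0.1,-28,-90,0,0],[-0.1,-33,-104,0,0],[-0.1,-34,-110,0,0],[-0.1,-34,-110,0,0],[-0.1,-34,-110,0,0],[-0.1,-34,-110,0,0]],
  ],
)

```text
time: 6.85
eef_pos: [0.4984, 0.1565, 0.2252]
orientation: [3.11, -0.44, -0.0]
force: [0.5, -0.4, -0.5]
opening: 0.047
grip_force: 2.8
```

```bash
cat > m.py <<'E'
from h import *
import sys
tag=sys.argv[1];p,d=shot("wrist",tag)
o=get_obs();z=np.load(tag+".npz");P=z["P"].reshape(-1,3);h=cv2.cvtColor(p,cv2.COLOR_RGB2HSV).reshape(-1,3).astype(int)
ok=(np.hypot(P[:,0]-.51,P[:,1]-.12)<.105)&(P[:,2]>.03)&(P[:,2]<.085)&(d.ravel()>.1)
k,L,st,ce=cv2.connectedComponentsWithStats(ok.reshape(420,560).astype(np.uint8))
for i in range(1,k):
    X=P[(L==i).ravel()]
    if len(X)>60:
        r=cv2.minAreaRect((X[:,:2]*1000).astype(np.float32));print(len(X),ce[i].round(),X.mean(0).round(4),np.percentile(X[:,2],[5,95]).round(3),np.round(r[0],1),np.round(r[1],1),round(r[2],1))
go([.498,.158,.21],73)
E
python3 m.py w4
```

```text
1035 [296.  45.] [0.5984 0.1127 0.0687] [0.053 0.077] [599.8 111.3] [26.3 26.6] 75.2
1167 [405.  78.] [0.5514 0.0352 0.0637] [0.036 0.077] [549.5  33.3] [26.5 19.1] 23.2
1451 [275. 180.] [0.4958 0.1591 0.0467] [0.04  0.051] [494.9 159.7] [26.2 52.1] 74.5
t 6.9 eef [0.4985 0.1565 0.2253] zaxis [-1.e-04 -1.e-04 -1.e+00] yaw -106.12 shift [-0.9 -1.3 15.3] turn about tool z 0.88 j [ 0.3   0.2   1.86 -0.    1.08  2.15] open 0.0467 gf 2.8 F [-0.2 -0.3 -0.5]
```

View pics/w4.png

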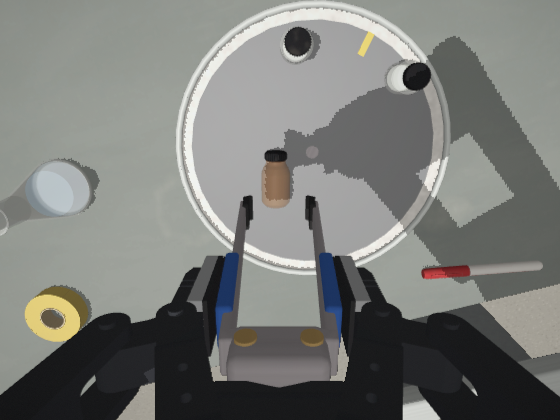

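Amber vial at (275,180), lying between the open jaws at (247,207) and (311,207); clear vials are well away at (297,45) and (408,78).

```bash
python3 - <<'E'
from h import *
z=np.load("w4.npz");P=z["P"];print(z["k"])
B=P[190:225,235:325].reshape(-1,3)
o=get_obs();M=R.from_rotvec(o["orientation"]).as_matrix()
T=(B-o["eef_pos"])@M*1000
m=(B[:,2]>.1)&(B[:,2]<.2);T=T[m]
for s in(-1,1):
    X=T[np.sign(T[:,1])==s];print(s,len(X),np.percentile(X,[2,50,98],axis=0).round(1).tolist())
V=(np.array([.4949,.1597,.0375])-o["eef_pos"])@M*1000;print("vial in tool",V)
print("axis",M.T@[np.cos(np.radians(-15.5)),np.sin(np.radians(-15.5)),0])
# block top and cap end
B=P[320:385,225:340].reshape(-1,3);T=(B-o["eef_pos"])@M*1000;print(np.percentile(T,[5,50,95],axis=0).round(1))
E
```

```text
[360.92054391 278.41701321 202.30296391]
-1 376 [[-9.3, -23.8, 47.1], [4.1, -19.8, 76.9], [6.7, -17.2, 95.6]]
1 373 [[-9.5, 19.6, 47.6], [4.1, 22.1, 77.0], [6.7, 26.3, 95.8]]
vial in tool [ -4.29557804  -2.08298425 187.77778402]
axis [ 9.99940722e-01 -1.08881151e-02 -3.20540733e-05]
[[-190.4  -14.6  -62. ]
 [   4.     2.   -55.8]
 [   6.5   19.3  225.1]]
```

play_rows(
  series=[
    [[-0.1,-2,-3,15,-0.6],[-0.1,-2,-3,35,-0.6],[-0.1,-2,-3,55,-0.6],[-0.1,-2,-3,70,-0.6],[-0.1,-2,-3,80,-0.6],[-0.1,-2,-3,86,-0.6],[-0.1,-2,-3,88,-0.6],[-0.1,-2,-3,88,-0.6]],
  ],
)

```text
time: 7.7
eef_pos: [0.4975, 0.1608, 0.1375]
orientation: [-3.113, 0.423, -0.0]
force: [-0.4, 0.2, 0.1]
opening: 0.0471
grip_force: 2.8
```

```bash
python3 m.py w5
```

```text
2123 [312.  25.] [0.5975 0.1137 0.0683] [0.047 0.077] [598.1 112.4] [26.8 22.6] 60.1
2792 [465.  72.] [0.5517 0.0358 0.0626] [0.036 0.077] [549.7  33.4] [25.9 19.6] 27.6
2590 [280. 207.] [0.4965 0.1591 0.0465] [0.039 0.051] [494.9 159.4] [26.8 52.3] 73.8
380 [246. 211.] [0.5038 0.1799 0.0589] [0.042 0.082] [501.1 181.8] [ 7.7 17.9] 73.5
379 [312. 212.] [0.4924 0.1392 0.0594] [0.042 0.082] [489.4 139.5] [ 7.3 18.2] 68.5
t 7.75 eef [0.4977 0.1609 0.1378] zaxis [ 7.e-04  2.e-04 -1.e+00] yaw -105.46 shift [  1.1   2.7 -72.2] turn about tool z 1.54 j [ 0.31  0.31  1.94 -0.    0.9   2.15] open 0.0465 gf 2.8 F [-0.   0.4 -0.5]
```

View pics/w5.png

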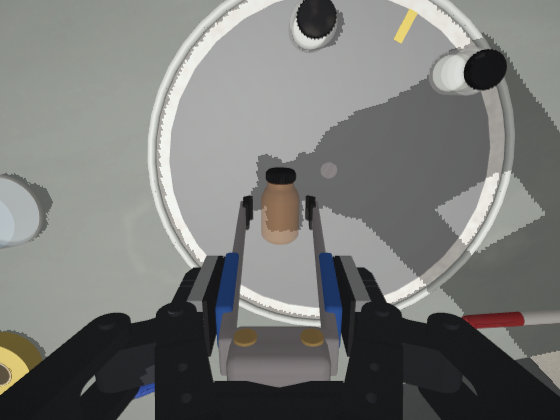

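Jaws at (246,211) and (312,212), straddling the vial at (280,207); centres agree within about 1 mm.

play_rows(
  series=[
    [[-0.1,0,1,4,0],[-0.1,0,1,8,0],[-0.1,0,1,10,0],[-0.1,0,1,10,0],[-0.08,0,1,10,0],[-0.06,0,1,10,0],[-0.04,0,1,10,0],[-0.04,0,1,10,0]],
  ],
)

```text
time: 8.55
eef_pos: [0.4971, 0.1599, 0.1274]
orientation: [-3.113, 0.422, -0.0]
force: [-0.1, -0.2, -1.7]
opening: 0.0446
grip_force: 3.2
```

play_rows(
  series=[
    [[-0.03,0,0,0,0],[-0.02,0,0,0,0],[-0.01,0,0,0,0],[0,0,0,0,0],[0.01,0,0,0,0],[0.02,0,0,0,0],[0.02,0,0,0,0],[0.02,0,0,0,0]],
  ],
)

```text
time: 9.35
eef_pos: [0.497, 0.1599, 0.1273]
orientation: [-3.113, 0.422, 0.0]
force: [-0.2, -1.0, -1.6]
opening: 0.0418
grip_force: 18.9
```

play_rows(
  series=[
    [[0.03,0,0,0,0],[0.03,0,0,0,0],[0.04,0,0,0,0],[0.04,0,0,0,0],[0.04,0,0,0,0],[0.04,0,0,0,0],[0.04,0,0,0,0],[0.04,0,0,0,0]],
  ],
)

```text
time: 10.15
eef_pos: [0.497, 0.1599, 0.1273]
orientation: [-3.113, 0.422, -0.0]
force: [0.1, 0.7, -1.7]
opening: 0.0418
grip_force: 37.0
```

```bash
python3 m.py w6
```

```text
2179 [312.  23.] [0.5966 0.1141 0.0677] [0.044 0.077] [596.9 113.1] [26.7 20. ] 62.9
3121 [472.  71.] [0.5518 0.0359 0.0626] [0.036 0.077] [549.9  33.6] [26.2 19.5] 23.3
3582 [279. 212.] [0.497  0.1588 0.049 ] [0.039 0.072] [495.7 160.5] [38.1 53.5] 60.6
t 10.2 eef [0.497  0.1599 0.1273] zaxis [-1.e-04  0.e+00 -1.e+00] yaw -105.45 shift [  1.5   1.6 -82.7] turn about tool z 1.55 j [0.31 0.32 1.94 0.   0.87 2.15] open 0.0416 gf 37.0 F [ 0.2  0.2 -1.9]
```

View pics/w6.png

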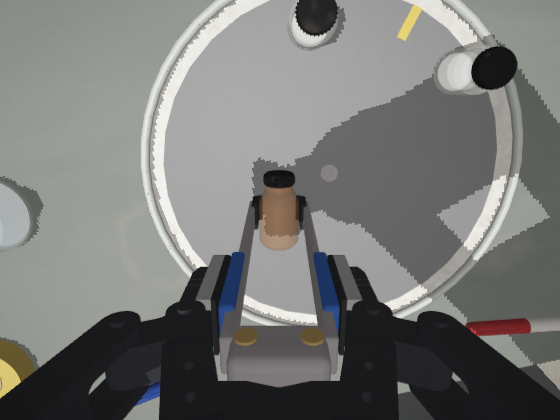

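The jaws at (257,210) and (302,210) are closed on the vial at (280,212), with 37 N of grip. I'll lift it 100 mm.

play_rows(
  series=[
    [[0.04,0,0,-5,0],[0.04,0,0,-15,0],[0.04,0,0,-28,0],[0.04,0,0,-42,0],[0.04,0,0,-56,0],[0.04,0,0,-70,0],[0.04,0,0,-80,0],[0.04,0,0,-88,0]],
  ],
)

```text
time: 11.0
eef_pos: [0.4974, 0.16, 0.2168]
orientation: [-3.112, 0.422, -0.002]
force: [-0.3, 0.7, -0.3]
opening: 0.0417
grip_force: 37.0
```

play_rows(
  series=[
    [[0.04,0,0,-6,0],[0.04,0,0,-10,0],[0.04,0,0,-12,0],[0.04,0,0,-12,0],[0.04,0,0,-12,0],[0.04,0,0,-12,0],[0.04,0,0,-12,0],[0.04,0,0,-12,0]],
  ],
)

```text
time: 11.8
eef_pos: [0.497, 0.1599, 0.2271]
orientation: [3.113, -0.422, -0.0]
force: [-0.1, -0.7, -1.3]
opening: 0.0419
grip_force: 37.0
```

```bash
python3 m.py w7; python3 - <<'E'
from h import *
z=np.load("w7.npz");P=z["P"][150:270,225:335].reshape(-1,3);p=z["p"][150:270,225:335].reshape(-1,3)
h=cv2.cvtColor(p[None],cv2.COLOR_RGB2HSV)[0]
m=(h[:,0]<18)&(h[:,1]>70)&(P[:,2]>.03);print("amber",m.sum(),np.percentile(P[m],[5,50,95],axis=0).round(3))
E
```

```text
1032 [301.  42.] [0.5983 0.113  0.0687] [0.051 0.077] [599.6 111.4] [26.5 26. ] 74.1
1178 [409.  77.] [0.5514 0.0353 0.0635] [0.036 0.077] [549.2  33.1] [26.8 19.4] 26.9
t 11.85 eef [0.497  0.1599 0.2271] zaxis [-2.e-04 -1.e-04 -1.e+00] yaw -105.46 shift [ 1.5  1.5 17.1] turn about tool z 1.54 j [ 0.31  0.2   1.86 -0.    1.09  2.15] open 0.0416 gf 37.0 F [-0.2  0.3 -1.5]
amber 1021 [[0.475 0.147 0.141]
 [0.491 0.163 0.149]
 [0.51  0.171 0.151]]
```

View pics/w7.png

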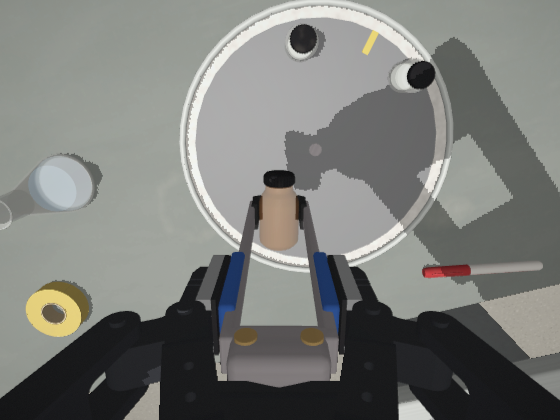

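The vial is still level in the jaws at (279,212), with its top at z = 0.151 m and its middle at about 0.137 m. Both clear vials are standing at (301,42) and (409,77).

```bash
python3 -c "
from rig import *
print(close_job())"
```

```text
the job is handed in; nothing more can be done
None
```

The amber vial is held motionless in the closed tongs about 10 cm above the carousel, both clear vials are still standing, and the job was handed in at about 12 s; no verdict came back.

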